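Shut the ball hopper's gate and put the charge on the balance

TASK

The hopper has just run its charge of grinding balls into the beaker. Before you take the beaker away, push the hopper's slide gate fully shut until the spring catch clicks down behind it; then set the beaker gently upright on the balance, wholly on the pan, with all five balls still in it. Leave the other things on the bench as they are.

Things in the scene. Friction and masses are not known exactly. Their poses are not given: they have to be found in the camera images.
- hopper: Fixed bench hopper for grinding balls: an empty round steel funnel, 162 mm across, rim 342 mm above the bench, on a grey four-legged stand (foot plate 170 x 190 mm). Origin on the bench below the middle of the funnel; x across the gate, z up. Its chute runs down towards -y; its slide gate is drawn out to +y. Only the gate reaches beyond 120 mm on the +y side.
- chute_lip (a point): Middle of the lower end of the hopper's open aluminium chute (56 mm wide, side walls 16 mm high), 134 mm from the hopper's origin towards its -y, 106 mm above the bench; its walls reach 121 mm above the bench there and rise 0.4 mm per mm towards the funnel. The point's axes are the hopper's.
- gate (a joint): Slide gate, a flat steel blade in guides under the funnel: 0 m when shut against its stop, up to 0.075 m when drawn out. Friction about 6 N; it stays where it is left. From 28 to 15 mm its striker pin lifts the spring catch, the push rising to about 16 N; then 8 N as the pin passes under the hook. The catch drops behind the pin 2.5 mm before the stop, and then the gate cannot slide back.
- gate_pad (a point): Middle of the outer face of the gate's red push pad: 60 mm wide along the hopper's x, 206 to 250 mm above the bench. It travels with the gate; the face looks along the hopper's +y and the point's axes are the hopper's. With the gate shut it is 147 mm from the hopper's origin along +y, 228 mm above the bench. The space outside and below the pad is free.
- catch (a joint): Yellow spring catch, a 24 mm wide hooked arm above the gate's blade, between funnel and pad: 0 rad when down, about 0.12 rad while the gate's brass striker pin passes under its hook. It is also down while the gate is well open. It works by itself and need not be touched.
- beaker_mid (a point): Centre (47.5 mm above its foot) of the loose blue beaker: 58 mm outside diameter, 62 mm at the rim, 95 mm high, 60 to 100 g empty. z up. It stands on the bench just beyond the chute's lip, about 170 mm from the hopper's origin towards the hopper's -y. Gripped across the hopper's x within 20 mm of the rim, the gripper stays clear of the chute.
- beaker: The same beaker; origin in the middle of the underside of its foot.
- balance: Fixed white top-pan balance, body 285 x 200 mm, with grey key panel on its -x side. Origin on the bench below the middle of the pan.
- balance_pan (a point): Middle of the top face of the balance's round steel pan, 140 mm diameter, 76 mm above the bench.
- ball0_center (a point): Centre of one of the five white ceramic grinding balls in the beaker, 20 mm diameter, 16 g.
- ball1_center (a point): Centre of one of the five white ceramic grinding balls in the beaker, 20 mm diameter, 16 g.
- ball2_center (a point): Centre of one of the five white ceramic grinding balls in the beaker, 20 mm diameter, 16 g.
- ball3_center (a point): Centre of one of the five white ceramic grinding balls in the beaker, 20 mm diameter, 16 g.
- ball4_center (a point): Centre of one of the five white ceramic grinding balls in the beaker, 20 mm diameter, 16 g.
- bottle_mid (a point): White spray bottle standing on the bench, 62 mm diameter, 170 mm high; point 85 mm up its axis. To be left alone.
- jar_mid (a point): White porcelain mill jar with clamped lid standing on the bench, 100 mm diameter, 138 mm high; point 69 mm up its axis. To be left alone.
- screwdriver_grip (a point): Green-handled screwdriver lying on the bench, 170 mm long; point in the middle of the handle. To be left alone.
There are look-alikes about, which are no part of the job. What is meant by the beaker is not green or orange, and is the smaller of those in its own colour.

How it is judged:
By the outcome, as a careful person would: the job done as asked, in the order asked, and still so for the second after the job is handed in, with the robot touching nothing.
It also fails if it takes over 61 s, if anything falls off the work surface, if the arm or the gripper's body presses on something with over 40 N, if the wrist force passes 120 N, or if a joint passes its speed limit or range.

ROBOT

A 7-joint arm with a two-finger parallel gripper is mounted at the origin on the work surface. World frame = base frame: x ahead of the robot, y to its left, z up, the work surface at z = 0. Lengths are in m, angles in rad, forces in N, time in s.
With the tool pointing down it reaches from about 0.4 to 0.85 m from the base axis. Payload 10.4 kg.
Tool frame: the origin (TCP) lies on the mounting face of the last link; the fingertips stand r.tips_ahead ahead of it and the grasp point (between the pads) lies 164 mm ahead of it (r.tips_ahead is the distance from the TCP to the fingertips, in m); z points along the fingers, y is the line along which they close (so a half turn about z gives the same grasp; the last joint's range is limited). The gripper opens to 87 mm and grips with 3 to 60 N. Pads are 19 mm wide; open, the fingers measure 117 mm over their backs; the gripper's body (75 mm by 190 mm) begins 51 mm behind the grasp point.
Start: joints at [1.261, 0.332, -0.065, 1.46, 0.022, 1.35, -0.088], TCP at [0.177, -0.599, 0.405] pointing down, gripper open.
Joint ranges: [-2.6, 2.6], [-0.5, 2.12], [-1.47, 1.34], [0.16, 2.42], [-1.27, 4.41], [0.06, 2.06], [-2.6, 2.6]. Speed limits (rad/s): [2.22, 2.22, 2.79, 2.79, 3.14, 3.14, 3.14].

INTERFACE

Orientations are given as a unit quaternion [x, y, z, w].
In Python, from bench import telemetry, imaging, job, r gives the robot as it stands.
- The arm moves only by the tool move_arm, never from a script. Its argument "steps" is a list of rows, each an object of numbers: "dx", "dy", "dz": the shift along the tool's x, y, z in cm; "spin": the turn about the tool's z in rad. In form: [{"dx": .., "dy": .., "dz": .., "spin": ..}, ...]. A call has 1 to 12 rows; each row shifts and turns the commanded pose from where the row before left it, along the tool's axes as they then stand; what a row does not reach is not made up. A row lasts 1/10 s, in which the tool goes at most 50 mm and 8.59 degrees, less where a joint would pass 70% of its speed; a pose out of reach is approached as far as the arm can. A call with a gripper value outside its range is refused whole. "claw" is the finger opening in cm, from 0 to 8.7, set as the call begins (left out, the last holds). The fingers move at their own pace and stop on an object; "squeeze" is the grip in N (left out, the last holds). Time passes only in rows, so rows that do not move let the fingers close. It gives the time, the measured TCP pose, the force, the opening and the grip force at its end, in the units of the state.
- telemetry.read_state(): the state, without advancing time (a new reading comes with each control period).
- imaging.camera(name): name is "side" or "top"; returns a dict with "img" (400x640x3 uint8, red, green, blue), "camera_matrix" (3x3 intrinsics, pixels), "R" (3x3) and "t" (3): a world point X has camera coordinates R X + t. Camera axes: x right, y down, z forward; pixel columns grow to the right and rows downward; lengths in m; the calibration is good to about 2 mm. A picture is of the moment at which its call begins. There is no depth.
- job.close_job(): hands the job in; it is judged then, once.
The state is a dict: "time": time; "joint_positions": joint angles; "joint_vel": joint speeds; "joint_torque": joint torques, N m; "ee_pos": TCP position; "eef_rot": TCP orientation; "ft_force": force on the tool from outside, world axes, zero at the start; "torque": the same for the moment, N m; "width": finger opening in m; "grip_force": force on a finger pad.
Only numpy, scipy, OpenCV 4.12 (cv2) and the standard library are available. Lean on these libraries where they do the work, as an engineer would, in place of code of your own. Each camera call takes 0.05 s, during which the arm holds its last target. There are 200 camera calls.

## Working session

There is one attempt and no reset: what is moved stays moved. The work goes in short steps, Python scripts to look and compute and a tool call to move; the robot and the scene stay as the last step left them, time stands still between calls to the robot, and variables do not carry over. Pictures are saved under pics/ and viewed, at most 10 in all, crops included, and the job is handed in when it is done.

Besides the shell and the picture viewer there is one more tool, called in YAML: its name, and indented under it one key for each argument. move_arm: Moves the arm, as the interface text tells. Its arguments: {"type":"object","properties":{"steps":{"type":"array","items":{"type":"object","properties":{"dx":{"type":"number"},"dy":{"type":"number"},"dz":{"type":"number"},"spin":{"type":"number"}}}},"claw":{"type":"number"},"squeeze":{"type":"number"}},"required":["steps"]}

```bash
mkdir -p pics; ls; python3 - <<'E'
from bench import telemetry, imaging, job, r
import cv2
for n in("side","top"):
    c=imaging.camera(n); cv2.imwrite(f"pics/{n}0.png",c["img"][:,:,::-1])
    print(n,c["camera_matrix"],c["R"],c["t"])
s=telemetry.read_state(); print(s, r.tips_ahead)
E
```

```text
pics
side [[413.13632942   0.         309.84232669]
 [  0.         413.13632942 201.21361833]
 [  0.           0.           1.        ]] [[ 0.86798714 -0.49648242  0.0101747 ]
 [-0.33582579 -0.60196244 -0.72447378]
 [ 0.36581328  0.625417   -0.68922726]] [-0.51464148  0.2939726   0.87865957]
top [[471.10587112   0.         328.65138446]
 [  0.         471.10587112 196.80417718]
 [  0.           0.           1.        ]] [[ 7.17872050e-03 -9.99974233e-01  1.72221701e-05]
 [-9.91754808e-01 -7.12191769e-03 -1.27951863e-01]
 [ 1.27948689e-01  9.01450492e-04 -9.91780379e-01]] [-0.01886591  0.59531103  1.22979315]
{'time': 0.1, 'joint_positions': array([ 1.26140422,  0.33282231, -0.06470285,  1.46081041,  0.02158054,
        1.34991501, -0.08846822]), 'joint_vel': array([ 5.92788610e-05, -1.32456145e-03,  8.59957670e-06, -4.73568425e-04,
        6.12410152e-05, -4.64241999e-04, -4.04949789e-04]), 'joint_torque': array([ 2.23573625e-03, -6.24547291e+01,  2.51566985e-02, -3.90713954e+01,
       -6.14134711e-02,  3.65851494e-02,  7.49760761e-05]), 'ee_pos': array([ 0.17678052, -0.59937056,  0.40404725]), 'eef_rot': array([ 9.89732734e-01,  1.42929067e-01, -1.07705443e-04, -6.21068842e-04]), 'ft_force': array([ 0.24865839,  0.10694415, -0.27453004]), 'torque': array([0.0336149 , 0.03666177, 0.01813288]), 'grip_force': 0.0, 'width': 0.08705129419151046} 0.1822
```

View pics/side0.png

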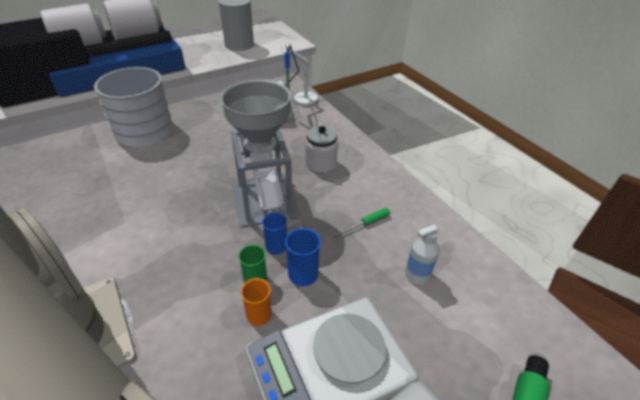

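View pics/top0.png

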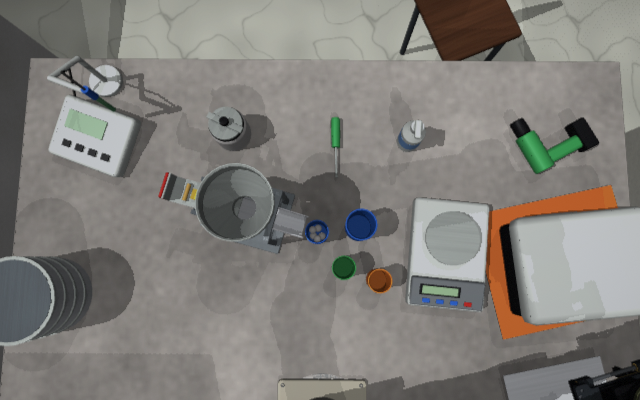

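The side view shows the small blue beaker at (275,233), the large blue one at (302,257), green at (253,265), and orange at (257,302). The top view shows the pad at (166,186), the funnel at (235,202), and the pan at (453,238).

Top-view candidates for the beaker:
- small blue (316,232), with balls inside
- large blue (361,224)
- green (344,267)
- orange (380,280)

I choose the small blue one and check it in a crop.

```bash
cat > h.py <<'E'
import numpy as np, cv2
from bench import telemetry, imaging, job, r
def ray(c,u,v,z):
    d=c["R"].T@np.linalg.solve(c["camera_matrix"],[u,v,1.]); o=-c["R"].T@c["t"]
    return o+d*(z-o[2])/d[2]
def proj(c,X):
    p=c["camera_matrix"]@(c["R"]@np.array(X)+c["t"]); return p[:2]/p[2]
E
python3 - <<'E'
from h import *
c=imaging.camera("top"); im=c["img"][:,:,::-1]
cv2.imwrite("pics/crop1.png",cv2.resize(im[140:290,150:350],(800,600),interpolation=cv2.INTER_CUBIC))
P={k:ray(c,*v) for k,v in dict(funnel=(235,202,.342),pad=(165,186,.25),beaker=(316,232,.095),pan=(453,238,.076),big=(361,224,.11),green=(344,267,.08),orange=(380,280,.08),bottle=(411,135,.17),jar=(226,124,.138)).items()}
for k in P: print(k,P[k].round(3))
d=P["funnel"]-P["beaker"]; print(np.degrees(np.arctan2(d[1],d[0])),np.hypot(*d[:2]))
d=P["pad"]-P["funnel"]; print(np.degrees(np.arctan2(d[1],d[0])),np.hypot(*d[:2]))
s=imaging.camera("side")
for k in P: print(k,proj(s,P[k]).round())
E
```

```text
funnel [0.544 0.176 0.342]
pad [0.59  0.353 0.25 ]
beaker [0.498 0.017 0.095]
pan [ 0.486 -0.336  0.076]
big [ 0.518 -0.097  0.11 ]
green [ 0.41  -0.055  0.08 ]
orange [ 0.378 -0.147  0.08 ]
bottle [ 0.733 -0.215  0.17 ]
jar [0.766 0.246 0.138]
73.65374037716148 0.16575466116395776
75.4971685079773 0.18263649522256145
funnel [255.  96.]
pad [247.  94.]
beaker [273. 221.]
pan [349. 346.]
big [303. 245.]
green [252. 259.]
orange [256. 295.]
bottle [416. 226.]
jar [320. 129.]
```

View pics/crop1.png

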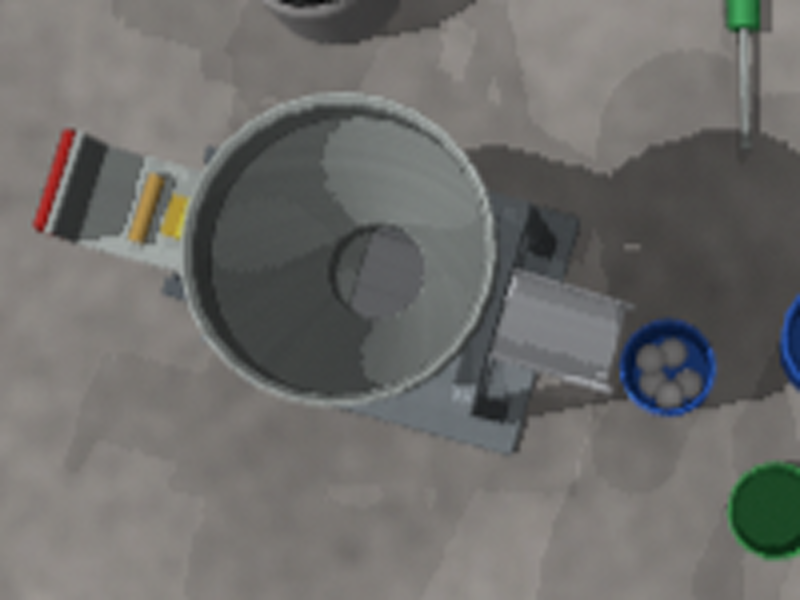

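The crop shows the small blue beaker at crop (668,367) with white balls in it, just beyond the chute. The red pad is at crop (54,180). The choice is confirmed. Now I lift and align tool x with the hopper's +y, at about 74.5°.

move_arm:
  steps:
    - {"dz":-3}
    - {"dz":-4}
    - {"dz":-4}
    - {"dz":-4}
    - {"dz":-3,"spin":-0.14}
    - {"spin":-0.145}
    - {"spin":-0.145}
    - {"spin":-0.145}
    - {"spin":-0.145}
    - {"spin":-0.145}
    - {"spin":-0.145}
    - {}
  claw: 0

```text
$.steps[0]: bad value
```

move_arm:
  steps:
    - {"dx":0,"dy":0,"dz":-3,"spin":0}
    - {"dx":0,"dy":0,"dz":-4,"spin":0}
    - {"dx":0,"dy":0,"dz":-4,"spin":0}
    - {"dx":0,"dy":0,"dz":-4,"spin":0}
    - {"dx":0,"dy":0,"dz":-3,"spin":-0.14}
    - {"dx":0,"dy":0,"dz":0,"spin":-0.145}
    - {"dx":0,"dy":0,"dz":0,"spin":-0.145}
    - {"dx":0,"dy":0,"dz":0,"spin":-0.145}
    - {"dx":0,"dy":0,"dz":0,"spin":-0.145}
    - {"dx":0,"dy":0,"dz":0,"spin":-0.145}
    - {"dx":0,"dy":0,"dz":0,"spin":-0.145}
    - {"dx":0,"dy":0,"dz":0,"spin":0}
  claw: 0

```text
time: 1.4
ee_pos: [0.1767, -0.5995, 0.5845]
eef_rot: [0.796, 0.605, 0.0, -0.0]
ft_force: [-1.2, 0.8, -0.3]
width: 0.0026
grip_force: 0.0
```

move_arm:
  steps:
    - {"dx":0,"dy":2.5,"dz":0,"spin":0}
    - {"dx":1,"dy":4,"dz":0,"spin":0}
    - {"dx":2,"dy":4,"dz":0,"spin":0}
    - {"dx":3,"dy":3,"dz":0,"spin":0}
    - {"dx":4,"dy":1.2,"dz":0,"spin":0}
    - {"dx":4.5,"dy":0,"dz":0,"spin":0}
    - {"dx":4.5,"dy":0,"dz":0,"spin":0}
    - {"dx":4.5,"dy":0,"dz":0,"spin":0}
    - {"dx":4.5,"dy":0,"dz":0,"spin":0}
    - {"dx":4.5,"dy":0,"dz":0,"spin":0}
    - {"dx":4.5,"dy":0,"dz":0,"spin":0}
    - {"dx":4.5,"dy":0,"dz":0,"spin":0}

```text
time: 2.6
ee_pos: [0.4307, -0.2378, 0.5848]
eef_rot: [0.799, 0.602, -0.0, 0.0]
ft_force: [0.3, -0.1, -0.2]
width: 0.0005
grip_force: 0.0
```

move_arm:
  steps:
    - {"dx":4.5,"dy":0,"dz":0,"spin":0}
    - {"dx":4.5,"dy":0,"dz":0,"spin":0}
    - {"dx":4.5,"dy":0,"dz":0,"spin":0}
    - {"dx":4.5,"dy":0,"dz":0,"spin":0}
    - {"dx":4.5,"dy":0,"dz":0,"spin":0}
    - {"dx":4.5,"dy":0,"dz":0,"spin":0}
    - {"dx":4.5,"dy":0,"dz":0,"spin":0}
    - {"dx":4.5,"dy":0,"dz":0,"spin":0}
    - {"dx":4.5,"dy":0,"dz":0,"spin":0}
    - {"dx":4.5,"dy":0,"dz":0,"spin":0}
    - {"dx":4.5,"dy":0,"dz":0,"spin":0}
    - {"dx":0,"dy":0,"dz":0,"spin":0}

```text
time: 3.8
ee_pos: [0.5638, 0.2432, 0.5826]
eef_rot: [0.796, 0.606, -0.001, -0.002]
ft_force: [0.6, 0.7, -0.6]
width: 0.0007
grip_force: 0.0
```

move_arm:
  steps:
    - {"dx":4.5,"dy":0,"dz":0,"spin":0}
    - {"dx":4.5,"dy":0,"dz":0,"spin":0}
    - {"dx":4.5,"dy":0,"dz":0,"spin":0}
    - {"dx":3.5,"dy":0,"dz":0,"spin":0}
    - {"dx":0,"dy":0,"dz":0,"spin":0}
    - {"dx":0,"dy":0,"dz":3,"spin":0}
    - {"dx":0,"dy":0,"dz":4,"spin":0}
    - {"dx":0,"dy":0,"dz":4,"spin":0}
    - {"dx":0,"dy":0,"dz":3,"spin":0}
    - {"dx":0,"dy":0,"dz":0,"spin":0}

```text
time: 4.8
ee_pos: [0.611, 0.3987, 0.4401]
eef_rot: [0.798, 0.602, -0.003, 0.001]
ft_force: [0.7, -1.6, 0.5]
width: 0.0004
grip_force: 0.0
```

```bash
python3 - <<'E'
from h import *
s=telemetry.read_state(); print(s["ee_pos"])
a=imaging.camera("side")["img"][0:220,150:430,::-1]; b=imaging.camera("top")["img"][120:260,100:350,::-1]
o=np.zeros((600,800,3),np.uint8); A=cv2.resize(a,(400,314)); B=cv2.resize(b,(400,224))
cv2.imwrite("pics/a2.png",cv2.resize(np.vstack([cv2.resize(a,(420,330)),cv2.resize(b,(420,235))]),(588,594*1)))
E
```

```text
[0.61095252 0.39871754 0.44012421]
```

View pics/a2.png

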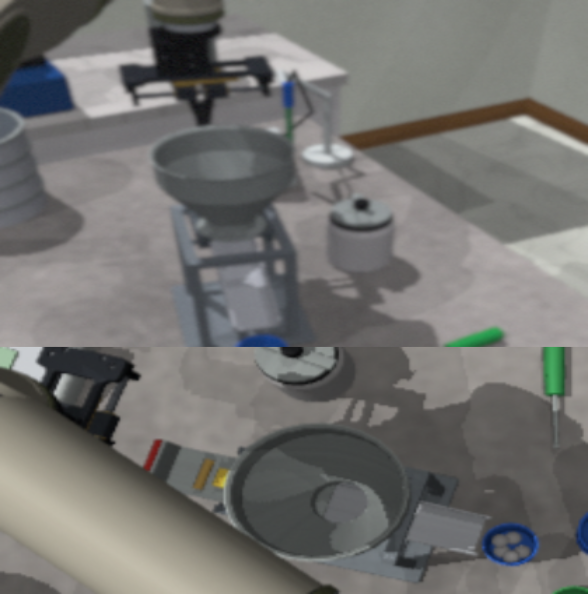

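The gripper hangs just outside the red pad (crop (152,455)) and is clear of it. I lower it to pad height and push.

move_arm:
  steps:
    - {"dx":0,"dy":-0.5,"dz":2.3,"spin":0}
    - {"dx":0,"dy":0,"dz":2,"spin":0}
    - {"dx":0,"dy":0,"dz":0,"spin":0}
    - {"dx":-1,"dy":0,"dz":0,"spin":0}
    - {"dx":-1,"dy":0,"dz":0,"spin":0}
    - {"dx":-0.7,"dy":0,"dz":0,"spin":0}
    - {"dx":-0.7,"dy":0,"dz":0,"spin":0}
    - {"dx":-0.5,"dy":0,"dz":0,"spin":0}
    - {"dx":-0.5,"dy":0,"dz":0,"spin":0}
    - {"dx":0,"dy":0,"dz":0,"spin":0}
  squeeze: 20

```text
time: 5.9
ee_pos: [0.594, 0.359, 0.403]
eef_rot: [0.797, 0.604, 0.001, 0.0]
ft_force: [2.4, 2.8, 1.6]
width: 0.0007
grip_force: 1.5
```

move_arm:
  steps:
    - {"dx":-0.5,"dy":0,"dz":0.3,"spin":0}
    - {"dx":-0.5,"dy":0,"dz":0,"spin":0}
    - {"dx":-0.5,"dy":0,"dz":0,"spin":0}
    - {"dx":-0.4,"dy":0,"dz":0,"spin":0}
    - {"dx":-0.4,"dy":0,"dz":0,"spin":0}
    - {"dx":0,"dy":0,"dz":0,"spin":0}

```text
time: 6.5
ee_pos: [0.5875, 0.3381, 0.4001]
eef_rot: [0.797, 0.604, 0.002, -0.001]
ft_force: [3.4, 6.5, 3.8]
width: 0.0003
grip_force: 3.5
```

move_arm:
  steps:
    - {"dx":-0.4,"dy":0,"dz":0,"spin":0}
    - {"dx":-0.4,"dy":0,"dz":0,"spin":0}
    - {"dx":-0.3,"dy":0,"dz":0,"spin":0}
    - {"dx":-0.2,"dy":0,"dz":0,"spin":0}
    - {"dx":0,"dy":0,"dz":0,"spin":0}

```text
time: 7.0
ee_pos: [0.5843, 0.3283, 0.4002]
eef_rot: [0.796, 0.605, 0.006, -0.002]
ft_force: [16.1, 23.8, -6.0]
width: 0.0004
grip_force: 13.2
```

move_arm:
  steps:
    - {"dx":-0.15,"dy":0,"dz":0,"spin":0}
    - {"dx":0,"dy":0,"dz":0,"spin":0}

```text
time: 7.2
ee_pos: [0.584, 0.3278, 0.4004]
eef_rot: [0.796, 0.606, 0.007, -0.003]
ft_force: [19.5, 29.1, -8.9]
width: 0.0003
grip_force: 16.4
```

move_arm:
  steps:
    - {"dx":1,"dy":0,"dz":0,"spin":0}
    - {"dx":2,"dy":0,"dz":0,"spin":0}
    - {"dx":3,"dy":0,"dz":0,"spin":0}
    - {"dx":3,"dy":0,"dz":0,"spin":0}
    - {"dx":0,"dy":0,"dz":0,"spin":0}

```text
time: 7.7
ee_pos: [0.6067, 0.4135, 0.3974]
eef_rot: [0.796, 0.606, -0.001, -0.001]
ft_force: [-1.3, 0.5, 0.1]
width: 0.0008
grip_force: 0.0
```

```bash
python3 - <<'E'
from h import *
s=telemetry.read_state(); print(s["ee_pos"],s["ft_force"])
c=imaging.camera("top"); b=c["img"][150:250,140:260,::-1]
cv2.imwrite("pics/a3.png",cv2.resize(b,(720,600),interpolation=cv2.INTER_CUBIC))
E
```

```text
[0.60672724 0.41350894 0.39740213] [-1.27814679  0.47658097  0.0737857 ]
```

View pics/a3.png

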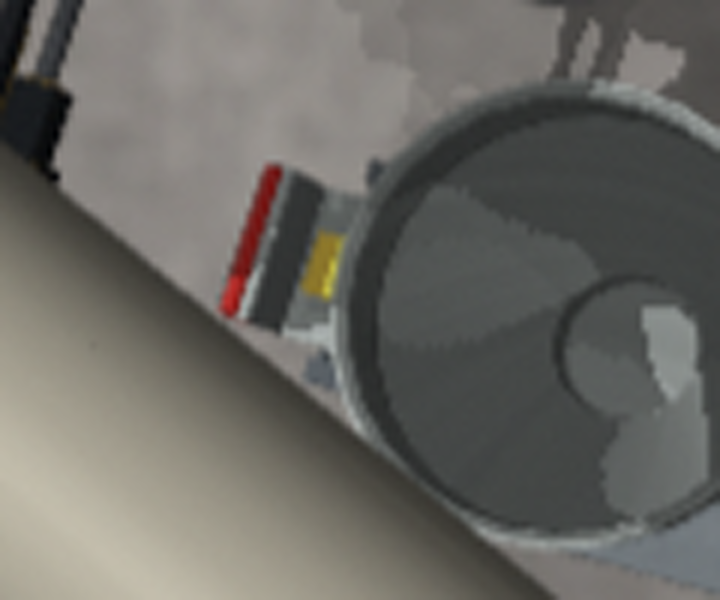

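The pad's edge is now at crop (248,240), about 40 mm further in than before. The brass pin is hidden under the hook and the push ended on a hard stop, so the gate is shut. Next I refine the beaker position while lifting.

```bash
cat >> h.py <<'E'
def beaker(c,zt=.095):
    hsv=cv2.cvtColor(c["img"],cv2.COLOR_RGB2HSV); m=cv2.inRange(hsv,(105,130,40),(130,255,255))
    for k in cv2.findContours(m,cv2.RETR_EXTERNAL,cv2.CHAIN_APPROX_NONE)[0]:
        if cv2.contourArea(k)>150:
            x,y,w,h=cv2.boundingRect(k); print((x,y,w,h), cv2.minEnclosingCircle(k))
E
python3 - <<'E'
from h import *
c=imaging.camera("top"); beaker(c)
s=imaging.camera("side"); beaker(s)
# predicted bbox of rim/foot circles for a trial position
from scipy.optimize import least_squares
t=np.linspace(0,6.283,60)
def box(c,p):
    X=np.vstack([np.c_[p[0]+rr*np.cos(t),p[1]+rr*np.sin(t),0*t+z] for rr,z in((.031,.095),(.029,0))])
    q=np.array([proj(c,x) for x in X]); return np.r_[q.min(0),q.max(0)]
print(box(c,(.498,.016)),box(s,(.498,.016)))
E
```

```text
(305, 220, 24, 24) ((316.521728515625, 231.53622436523438), 12.06192398071289)
(345, 208, 33, 33) ((360.484130859375, 224.45237731933594), 16.52216339111328)
(262, 212, 59, 74) ((289.0, 248.5), 40.91769790649414)
(154, 42, 30, 31) ((168.5, 58.099998474121094), 17.013622283935547)
[304.18408824 219.6702748  328.53088815 244.29918613] [260.33793005 212.02886568 286.18022941 255.15168693]
```

move_arm:
  steps:
    - {"dx":0,"dy":0,"dz":-3,"spin":0}
    - {"dx":0,"dy":0,"dz":-4,"spin":0}
    - {"dx":0,"dy":0,"dz":-4,"spin":0}
    - {"dx":0,"dy":0,"dz":-4,"spin":0}
    - {"dx":0,"dy":0,"dz":-3.5,"spin":0}
    - {"dx":-3,"dy":0,"dz":0,"spin":0}
    - {"dx":-4,"dy":0,"dz":0,"spin":0}
    - {"dx":-4,"dy":0,"dz":0,"spin":0}
    - {"dx":-4,"dy":0,"dz":0,"spin":0}
    - {"dx":-4,"dy":0,"dz":0,"spin":0}
    - {"dx":-4,"dy":0,"dz":0,"spin":0}
    - {"dx":-4,"dy":0,"dz":0,"spin":0}

```text
time: 9.05
ee_pos: [0.534, 0.1473, 0.5837]
eef_rot: [0.798, 0.603, -0.0, 0.001]
ft_force: [1.1, 0.8, 0.8]
width: 0.0006
grip_force: 0.0
```

move_arm:
  steps:
    - {"dx":-4,"dy":0,"dz":0,"spin":0}
    - {"dx":-4,"dy":0,"dz":0,"spin":0}
    - {"dx":-4,"dy":0,"dz":0,"spin":0}
    - {"dx":-2,"dy":0,"dz":0,"spin":0}
    - {"dx":0,"dy":0,"dz":0,"spin":0}
    - {"dx":0,"dy":0,"dz":0,"spin":0}
  claw: 8.7

```text
time: 9.65
ee_pos: [0.4966, 0.0149, 0.584]
eef_rot: [0.798, 0.603, -0.0, 0.001]
ft_force: [1.4, 0.2, -0.7]
width: 0.0405
grip_force: 0.0
```

move_arm:
  steps:
    - {"dx":0,"dy":0.2,"dz":2,"spin":0}
    - {"dx":0,"dy":0,"dz":4,"spin":0}
    - {"dx":0,"dy":0,"dz":4,"spin":0}
    - {"dx":0,"dy":0,"dz":4,"spin":0}
    - {"dx":0,"dy":0,"dz":4,"spin":0}
    - {"dx":0,"dy":0,"dz":4,"spin":0}
    - {"dx":0,"dy":0,"dz":4,"spin":0}
    - {"dx":0,"dy":0,"dz":2,"spin":0}
    - {"dx":0,"dy":0,"dz":0,"spin":0}

```text
time: 10.55
ee_pos: [0.4979, 0.0158, 0.3012]
eef_rot: [0.796, 0.605, -0.002, -0.002]
ft_force: [-1.2, 0.4, -0.3]
width: 0.0872
grip_force: 0.0
```

```bash
python3 - <<'E'
from h import *
s=telemetry.read_state(); print(s["ee_pos"],s["ft_force"],s["width"])
b=imaging.camera("side")["img"][90:300,170:390,::-1]
cv2.imwrite("pics/a4.png",cv2.resize(b,(628,600),interpolation=cv2.INTER_CUBIC))
E
```

```text
[0.49793366 0.01583603 0.30116166] [-1.1924232   0.36310796 -0.29165043] 0.08721493686185755
```

View pics/a4.png

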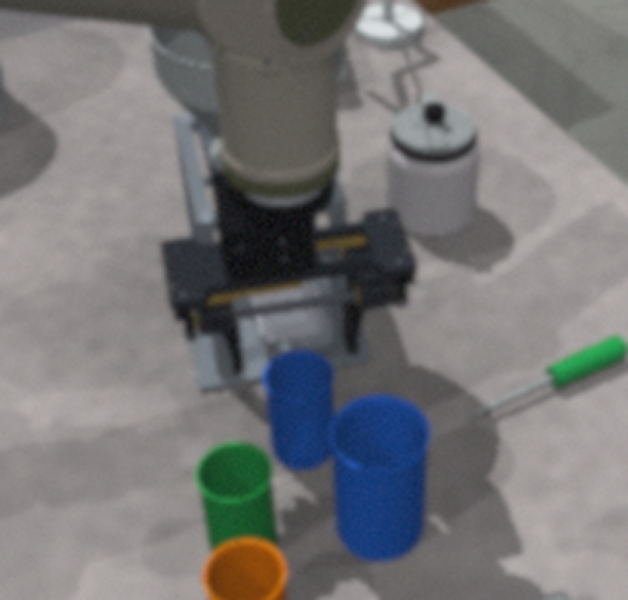

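The open fingers at crop (235,370) and (352,345) straddle the beaker rim at (298,360), and the other beakers are clear. I lower the gripper and grip.

move_arm:
  steps:
    - {"dx":-0.1,"dy":0.1,"dz":2,"spin":0}
    - {"dx":0,"dy":0,"dz":1.6,"spin":0}
    - {"dx":0,"dy":0,"dz":1.5,"spin":0}
    - {"dx":0,"dy":0,"dz":0,"spin":0}

```text
time: 11.0
ee_pos: [0.4996, 0.0138, 0.2522]
eef_rot: [0.797, 0.604, -0.0, -0.0]
ft_force: [0.4, 0.1, -0.3]
width: 0.0866
grip_force: 0.0
```

move_arm:
  steps:
    - {"dx":0,"dy":0,"dz":0,"spin":0}
    - {"dx":0,"dy":0,"dz":0,"spin":0}
    - {"dx":0,"dy":0,"dz":0,"spin":0}
    - {"dx":0,"dy":0,"dz":0,"spin":0}
    - {"dx":0,"dy":0,"dz":0,"spin":0}
    - {"dx":0,"dy":0,"dz":0,"spin":0}
    - {"dx":0,"dy":0,"dz":0,"spin":0}
    - {"dx":0,"dy":0,"dz":0,"spin":0}
  claw: 5
  squeeze: 15

```text
time: 11.8
ee_pos: [0.4999, 0.0137, 0.2532]
eef_rot: [0.797, 0.604, 0.0, 0.0]
ft_force: [-1.8, 0.5, 6.7]
width: 0.0602
grip_force: 14.3
```

move_arm:
  steps:
    - {"dx":0,"dy":0,"dz":-0.5,"spin":0}
    - {"dx":0,"dy":0,"dz":-1,"spin":0}
    - {"dx":0,"dy":0,"dz":-2,"spin":0}
    - {"dx":0,"dy":0,"dz":-2.5,"spin":0}
    - {"dx":0,"dy":0,"dz":-2.5,"spin":0}
    - {"dx":0,"dy":0,"dz":-2.5,"spin":0}
    - {"dx":0,"dy":0,"dz":-2.5,"spin":0}
    - {"dx":0,"dy":0,"dz":-1.5,"spin":0}
    - {"dx":0,"dy":0,"dz":-1,"spin":0}
    - {"dx":0,"dy":0,"dz":0,"spin":0}

```text
time: 12.8
ee_pos: [0.4999, 0.0136, 0.4136]
eef_rot: [0.797, 0.604, 0.0, 0.001]
ft_force: [-0.2, -0.3, -1.5]
width: 0.0599
grip_force: 14.9
```

move_arm:
  steps:
    - {"dx":-1,"dy":0.3,"dz":0,"spin":0}
    - {"dx":-2,"dy":0.5,"dz":0,"spin":0}
    - {"dx":-3,"dy":0.7,"dz":0,"spin":0}
    - {"dx":-3.5,"dy":0.8,"dz":0,"spin":0}
    - {"dx":-3.5,"dy":0.8,"dz":0,"spin":0}
    - {"dx":-3.5,"dy":0.8,"dz":0,"spin":0}
    - {"dx":-3.5,"dy":0.8,"dz":0,"spin":0}
    - {"dx":-3.5,"dy":0.8,"dz":0,"spin":0}
    - {"dx":-3.5,"dy":0.8,"dz":0,"spin":0}
    - {"dx":-3,"dy":0.7,"dz":0,"spin":0}
    - {"dx":-2.5,"dy":0.6,"dz":0,"spin":0}
    - {"dx":-1.5,"dy":0.4,"dz":0,"spin":0}

```text
time: 14.0
ee_pos: [0.4835, -0.3385, 0.4109]
eef_rot: [0.798, 0.603, -0.001, -0.001]
ft_force: [0.7, -0.3, -1.2]
width: 0.0595
grip_force: 14.9
```

```bash
python3 - <<'E'
from h import *
s=telemetry.read_state(); print(s["ee_pos"],s["ft_force"],s["width"],s["grip_force"])
a=imaging.camera("side")["img"][150:400,200:440,::-1]
cv2.imwrite("pics/a5.png",cv2.resize(a,(576,600),interpolation=cv2.INTER_CUBIC))
E
```

```text
[ 0.48349335 -0.33845414  0.41091353] [ 0.67198944 -0.26621187 -1.19383091] 0.059526204812285814 14.913357537557204
```

View pics/a5.png

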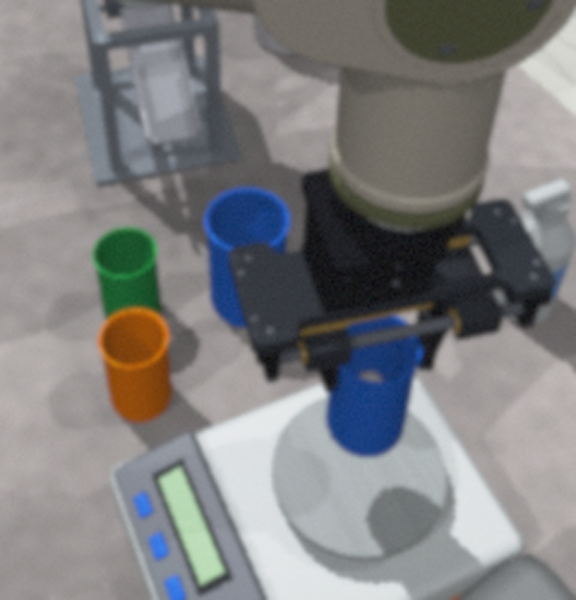

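The beaker is upright in the grip, held above the pan (crop (368,430) over a pan centred at (363,475)), with balls visible inside. The load of about 1.5 N matches a full beaker. I lower it.

move_arm:
  steps:
    - {"dx":0,"dy":0,"dz":1,"spin":0}
    - {"dx":0,"dy":0,"dz":2,"spin":0}
    - {"dx":0,"dy":0,"dz":2,"spin":0}
    - {"dx":0,"dy":0,"dz":1.2,"spin":0}
    - {"dx":0,"dy":0,"dz":0.6,"spin":0}
    - {"dx":0,"dy":0,"dz":0.4,"spin":0}
    - {"dx":0,"dy":0,"dz":0.2,"spin":0}
    - {"dx":0,"dy":0,"dz":0,"spin":0}

```text
time: 14.85
ee_pos: [0.4849, -0.3354, 0.3391]
eef_rot: [0.797, 0.604, 0.0, 0.0]
ft_force: [-1.0, 0.2, -1.4]
width: 0.0601
grip_force: 14.9
```

move_arm:
  steps:
    - {"dx":0,"dy":0,"dz":0.1,"spin":0}
    - {"dx":0,"dy":0,"dz":0.1,"spin":0}
    - {"dx":0,"dy":0,"dz":0.1,"spin":0}
    - {"dx":0,"dy":0,"dz":0.1,"spin":0}
    - {"dx":0,"dy":0,"dz":0,"spin":0}

```text
time: 15.35
ee_pos: [0.4847, -0.3355, 0.3346]
eef_rot: [0.797, 0.604, -0.0, -0.0]
ft_force: [0.5, 0.1, -1.8]
width: 0.0599
grip_force: 14.9
```

move_arm:
  steps:
    - {"dx":0,"dy":0,"dz":0.1,"spin":0}
    - {"dx":0,"dy":0,"dz":0.1,"spin":0}
    - {"dx":0,"dy":0,"dz":0.1,"spin":0}
    - {"dx":0,"dy":0,"dz":0.1,"spin":0}
    - {"dx":0,"dy":0,"dz":0,"spin":0}

```text
time: 15.85
ee_pos: [0.4847, -0.3354, 0.3306]
eef_rot: [0.797, 0.604, -0.0, -0.0]
ft_force: [-0.6, -0.5, -1.6]
width: 0.0603
grip_force: 14.9
```

move_arm:
  steps:
    - {"dx":0,"dy":0,"dz":0.1,"spin":0}
    - {"dx":0,"dy":0,"dz":0.05,"spin":0}
    - {"dx":0,"dy":0,"dz":0,"spin":0}

```text
time: 16.15
ee_pos: [0.4848, -0.3354, 0.3294]
eef_rot: [0.797, 0.604, -0.0, 0.0]
ft_force: [-0.4, 0.3, -0.1]
width: 0.0597
grip_force: 14.8
```

move_arm:
  steps:
    - {"dx":0,"dy":0,"dz":0.05,"spin":0}
    - {"dx":0,"dy":0,"dz":0,"spin":0}

```text
time: 16.35
ee_pos: [0.4848, -0.3355, 0.3293]
eef_rot: [0.797, 0.604, -0.0, 0.0]
ft_force: [-2.7, 1.2, 3.7]
width: 0.0601
grip_force: 14.5
```

move_arm:
  steps:
    - {"dx":0,"dy":0,"dz":0,"spin":0}
    - {"dx":0,"dy":0,"dz":0,"spin":0}
    - {"dx":0,"dy":0,"dz":0,"spin":0}
    - {"dx":0,"dy":0,"dz":0,"spin":0}
    - {"dx":0,"dy":0,"dz":0,"spin":0}
    - {"dx":0,"dy":0,"dz":0,"spin":0}
  claw: 8.7

```text
time: 16.95
ee_pos: [0.4848, -0.3354, 0.3287]
eef_rot: [0.797, 0.604, 0.0, 0.0]
ft_force: [0.0, 0.4, -0.2]
width: 0.0864
grip_force: 0.0
```

move_arm:
  steps:
    - {"dx":0,"dy":0,"dz":-0.5,"spin":0}
    - {"dx":0,"dy":0,"dz":-1.5,"spin":0}
    - {"dx":0,"dy":0,"dz":-3,"spin":0}
    - {"dx":0,"dy":0,"dz":-3,"spin":0}
    - {"dx":0,"dy":0,"dz":-4,"spin":0}
    - {"dx":0,"dy":0,"dz":-4,"spin":0}
    - {"dx":0,"dy":0,"dz":-4,"spin":0}
    - {"dx":0,"dy":0,"dz":-2,"spin":0}
    - {"dx":-4,"dy":0,"dz":0,"spin":0}
    - {"dx":-4,"dy":0,"dz":0,"spin":0}
    - {"dx":-4,"dy":0,"dz":0,"spin":0}
    - {"dx":0,"dy":0,"dz":0,"spin":0}

```text
time: 18.15
ee_pos: [0.449, -0.4564, 0.5487]
eef_rot: [0.799, 0.601, -0.001, 0.0]
ft_force: [-0.9, -0.6, -1.2]
width: 0.0869
grip_force: 0.0
```

```bash
python3 - <<'E'
from h import *
s=telemetry.read_state(); print(s["time"],s["ee_pos"],s["ft_force"],s["width"])
a=imaging.camera("side")["img"][:,:,::-1]; b=imaging.camera("top")["img"][:,:,::-1]
A=cv2.resize(a[20:400,170:450],(398,540)); B=cv2.resize(b[140:320,150:500],(400,206)); C=cv2.resize(b[160:225,155:215],(360,334))
o=np.zeros((560,800,3),np.uint8); o[:540,:398]=A; o[:206,400:]=B; o[210:544,400:760]=C
cv2.imwrite("pics/a6.png",o)
E
```

```text
18.15 [ 0.44896136 -0.45637294  0.54873692] [-0.90166705 -0.60754536 -1.20012929] 0.08688479254025318
```

View pics/a6.png

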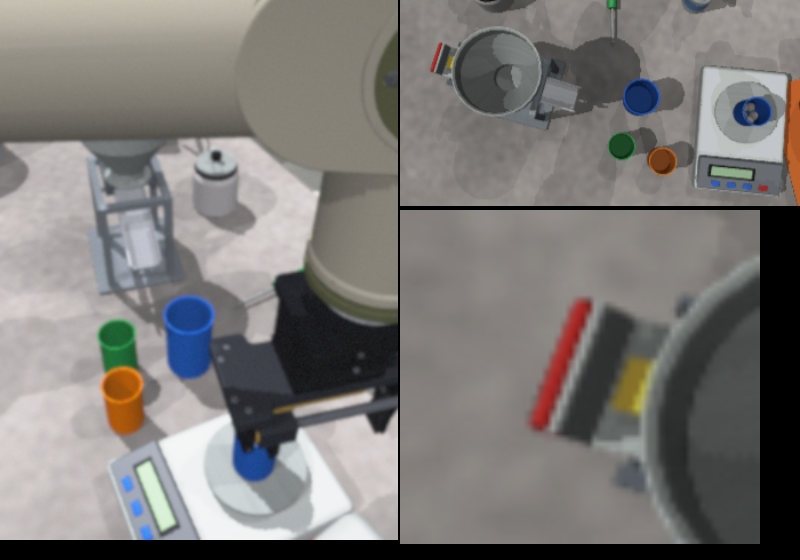

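The beaker stands upright on the pan (inset (752,112)) with the balls in it. The gate is in (pad edge 19 px further in, about 42 mm), and the other things are as they were.

```bash
python3 -c "
from bench import job
print(job.close_job())"
```

```text
the job is handed in; nothing more can be done
None
```

I pushed the gate shut against its stop, then set the beaker upright on the balance pan with its balls in it, and handed the job in at about 18 s; I inferred the catch's click from the hard stop at 35 N and the pad position, as I couldn't see it directly.

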